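# Put the bottle in the cooler door and shut it on its latch

### The arm

A 6-joint arm with a two-finger parallel gripper is mounted at the origin on the work surface. World frame = base frame: x ahead of the robot, y to its left, z up, the work surface at z = 0. Lengths are in mm, angles in rad, forces in N, time in s.
With the tool pointing down it reaches from about 250 to 725 mm from the base axis. Payload 9.7 kg.
Tool frame: the origin (TCP) lies at the very end of the fingers, on their centre line; the grasp point (between the pads) lies 19 mm behind it; y points along the fingers, x is the direction in which the jaws open and shut, and the axes are right-handed (so a half turn about y gives the same grasp; the last joint's range is limited). The gripper opens to 85 mm and grips with 20 to 120 N. Pads are 22 mm wide; open, the fingers measure 114 mm over their backs; the gripper's body (76 mm by 85 mm) begins 54 mm behind the grasp point. The pads swing forward as they close: fully open they stand 13 mm farther back than shut.
Start: joints at [-1.146, 0.087, 0.176, 1.66, 0, 1.571], TCP at [226.673, -501.115, 231.284] pointing down, gripper open.
Joint ranges: [-3.13, 3.13], [-0.85, 1.81], [-1.15, 1.24], [-2.2, 2.28], [-1.44, 1.52], [-3.14, 3.14]. Speed limits (rad/s): [2.22, 2.22, 2.57, 3.14, 3.14, 3.14].

### API

Orientations are given as a unit quaternion [w, x, y, z].
In Python, from plant import * gives the robot as it stands.
- The arm moves only by the shell command python3 -m inch 'ROWS' [FORCE]. ROWS is JSON, one flat list of numbers, 5 for each row, row after row: the finger opening in cm, from 0 to 8.54, then the shift along the tool's x, y, z in cm, then the turn about the tool's y in rad. In form: [fingers, x, y, z, roll, fingers, x, y, z, roll, ...]. A call has 1 to 8 rows; each row is the pose to reach, as a shift and turn from the pose commanded when the call began, along the tool's axes at that moment; what a row does not reach only later rows make up. A row lasts 1/8 s, in which the tool goes at most 62.5 mm and 10.7 degrees, less where a joint would pass 70% of its speed; a pose out of reach is approached as far as the arm can. A call with a gripper value outside its range is refused whole. The fingers move at their own pace and stop on an object; FORCE is the grip in N (left out, the last holds). Time passes only in rows, so rows that repeat a pose let the fingers close. It gives the time, the measured TCP pose, the force and the opening at its end, in the units of the state.
- read_state(): the state, without advancing time (a new reading comes with each control period).
- read_camera(name): name is "scene" or "side" or "wrist"; returns the picture (420x560x3 uint8, red, green, blue); there is no depth.
- camera_info(name): a dict with "K" (3x3 intrinsics, pixels), "rvec" (rotation vector, rad) and "tvec" (3), from world to camera coordinates, as OpenCV has them. Camera axes: x right, y down, z forward; pixel columns grow to the right and rows downward; lengths in mm; the calibration is good to about 2 mm. The wrist camera is an equidistant fisheye: a pixel r from the principal point sees the ray r / f radians off the axis. A picture is of the moment at which its call begins: read the wrist's pose just before it. camera_info takes no time and is no camera call; for the wrist camera it gives the pose at the moment of the call.
- job_done(): hands the job in, once; it reports no verdict.
Trained networks look in the newest picture that a camera, given by its name, has taken for a name from the list of things; names that differ only in an ending like _2 or _b are one class to them, and where a whole thing is asked for, a point or a joint stands for the part that bears it (a point fixed in the world has none). Each returns a list of dicts, best first, with "confidence" (0 to 1); they miss things now and then, are a little off and sometimes report something else, mostly with a low value. They report only what shows in the picture. A call takes as long as a camera call. They do not tell look-alikes from the thing itself.
- find_in(camera, query): "position" ([x, y, z] in mm, in world coordinates, good to about 4 mm: the middle of the surface that is visible of it).
- landmark_of(camera, query): "position" ([x, y, z] in mm, in world coordinates, good to about 4 mm: a listed point, or the origin of a listed thing).
The state is a dict: "t": time; "qpos": joint angles; "joint_velocities": joint speeds; "tau": joint torques, N m; "position": TCP position; "ee_rot": TCP orientation; "wrist_force": force on the tool from outside, world axes, zero at the start; "wrist_torque": the same for the moment, N m; "opening": finger opening in mm.
Only numpy, scipy, OpenCV 4.12 (cv2) and the standard library are available. Lean on these libraries where they do the work, as an engineer would, in place of code of your own. Each camera call takes 0.05 s, during which the arm holds its last target.

### The job

Set the tall bottle down upright in the empty bay of the rack inside the little cooler's open door, then push the door shut until its sprung latch snaps in over the keeper and the door stays shut by itself. Put the bottle down without dropping it and close the door gently by feel, with no slamming and no more force than the latch needs (25 N is too much), and leave the other things on the table where they are.

Things in the scene. Friction and masses are not known exactly. Their poses are not given: they have to be found in the camera images.
- fridge: Table-top drinks cooler, 250 mm wide, 240 deep, 270 high, dark green shell, white door; fixed to the table. Origin on the table below the middle of the shell's front face. Its x axis points from the door side to the back, z up; the door side faces the robot, yawed a little. More than 25 N on the door as it nears the latch would crack it.
- door (a joint): Door angle, rad: 0 = parallel to the cooler's front, grows as it opens; 1.2 to 1.6 at the start, at most 1.75. Hinged on a vertical pin at its left edge as the robot sees it; the free edge swings towards the robot as it opens. Slight hinge friction (0.12 N m) and drag: it stays where left. Faster than 1.5 rad/s is slamming. Latched, it rests between -0.03 and 0.03; not latched, it springs open past 0.036.
- tongue (a joint): How far the sprung latch tongue in the door's free edge is pushed in, m: 0 = fully out, at most 0.0105. Steel, 22 mm high, its middle 190 mm above the table, standing 9 mm out of the edge, bevelled towards the cooler. It is pushed in some 7 mm as it rides over the rolled lip of the keeper (steel bracket on the cooler's flank) and springs back to 0 behind it.
- latch (a point): Middle of the tongue's foot on the door's free edge; axes of the door. The keeper may be set anywhere over 14 mm and is not measured, so the angle of the snap must be felt. The bevel rubs from 0.10-0.04 rad on, the seal from 0.047; pushed near the edge, resistance grows to 6-12 N at the snap, then drops; 1.5 mm on, a hard stop: 25 N within some 2 mm.
- door_hinge (a point): On the hinge pin's axis at the door's lower edge, 14 mm above the table. Axes of the door: x square to the panel, from outer to inner face; y along it from free edge to hinge; z up. Its yaw is the cooler's yaw minus the door angle. Panel 30 mm thick, centred on the pin; free edge 238 mm from the pin along -y; top edge 248 mm above the table.
- door_face (a point): Good place to push: point on the door's flat outer face, 205 mm from the hinge pin (33 mm in from the free edge), 223 mm above the table, 25 mm below the door's top edge. Axes of the door, as for door_hinge.
- bay (a point): Centre of the floor of the rack's empty bay, 40 mm above the table; axes of the door. It is the bay nearer the free edge, 62 mm deep (door x), 80 mm long (door y), with 3 mm rails standing 31 mm above its floor; its centre is 31 mm from the door's inner face and, from the pin, 46 mm in door x, 155 mm in door -y. The other bay holds a fixed carton, top 145 mm above the table.
- bottle: Tall pale plastic bottle, 185 mm high, standing on the table: body 52 mm in diameter up to 112 mm, tapering to a neck; round cap 30 mm in diameter from 152 to 185 mm above its base, a good grasp from above. 0.18 to 0.34 kg. Origin at the centre of its underside, z up. Let go more than about 10 mm above its support, it counts as dropped.
- sauce: Bystander, origin at the centre of its underside. squat sauce bottle, 58 mm diameter, 108 mm tall, same pale plastic as the tall bottle; leave alone
- jar: Bystander, origin at the centre of its underside. glass jar with metal lid, 62 mm diameter, 88 mm tall; leave alone
- cup: Bystander, origin at the centre of its underside. white tea cup, 68 mm rim diameter, 75 mm tall; leave alone
- pad: Bystander, origin at the centre of its underside. stack of square folding paper with a pink top sheet, 152 x 152 x 22 mm; leave alone
- tape: Bystander, origin at the centre of its underside. roll of tape lying flat, 80 mm outside diameter, 18 mm high; leave alone
- paperbox: Bystander, origin at the centre of its underside. open folded box, 85 x 85 x 80 mm; leave alone
- can: Bystander, origin at the centre of its underside. snack can, 66 mm diameter, 105 mm tall; leave alone
Mind the look-alikes: they are no part of the job. What is shaped like the bottle but green or orange is not meant.

How it is judged:
By the outcome, as a careful person would: the job done as asked, in the order asked, and still so for the second after the job is handed in, with the robot touching nothing.
It also fails if it takes over 72 s, if anything falls off the work surface, if the arm or the gripper's body presses on something with over 40 N, if the wrist force passes 120 N, or if a joint passes its speed limit or range.

## Working session

There is one attempt and no reset: what is moved stays moved. The work goes in short steps, Python scripts to look and compute and a shell command to move; the robot and the scene stay as the last step left them, time stands still between calls to the robot, and variables do not carry over. Pictures are saved under pics/ and viewed, and the job is handed in when it is done.

```bash
ls; mkdir -p pics; python3 - <<'E'
from plant import *
import cv2
s=read_state(); print(s)
for n in ["scene","side","wrist"]:
    im=read_camera(n); cv2.imwrite(f"pics/{n}0.png",im[:,:,::-1])
    print(n,camera_info(n))
    if n!="wrist":
        for q in ["bottle","sauce","bay","door_hinge","door_face","latch","fridge","jar","can","cup"]:
            r=landmark_of(n,q)
            print(q,[(list(map(round,d["position"])),round(d["confidence"],2)) for d in r])
print(read_state()["t"])
E
```

```text
pics
{'t': 0.0, 'qpos': array([-1.14600306e+00,  8.74562526e-02,  1.75120713e-01,  1.65980982e+00,
        1.55371923e-05,  1.57081066e+00]), 'joint_velocities': array([ 2.34025094e-03, -4.78809982e-04, -1.06409190e-04,  7.22381206e-05,
        2.42967798e-04,  1.64632325e-03]), 'tau': array([-1.87143734e-03, -5.20384848e+01,  4.64806151e+01,  1.62045378e-02,
        4.09533357e-05, -3.55053523e-06]), 'position': array([ 226.57859874, -500.89909216,  230.57829181]), 'ee_rot': array([ 0.59442621, -0.59389981,  0.38376459, -0.38296899]), 'wrist_force': array([-0.002988  ,  0.67876731,  0.63439606]), 'wrist_torque': array([ 0.00935552, -0.01074802,  0.02617721]), 'opening': 85.59359726034339}
scene {'K': array([[424.94706211,   0.        , 277.01648536],
       [  0.        , 424.94706211, 204.4653787 ],
       [  0.        ,   0.        ,   1.        ]]), 'rvec': array([ 0.40218111,  2.96797571, -0.73067782]), 'tvec': array([ 519.23388687,  -61.97057984, 1605.77747675])}
bottle [([556, -236, -1], 0.93), ([431, -108, 0], 0.82), ([469, -192, 2], 0.78), ([357, -163, -2], 0.75), ([647, 192
[... 581 characters left out ...]
bottle [([558, -230, -2], 0.81), ([469, -191, -1], 0.74), ([427, -108, -2], 0.55), ([359, -160, -3], 0.54)]
sauce [([586, -323, 1], 0.59)]
bay [([521, 85, 38], 0.94)]
door_hinge [([646, 195, 12], 0.88)]
door_face [([452, 120, 222], 0.8)]
latch [([423, 89, 187], 0.82)]
fridge [([677, 78, -1], 0.87)]
jar [([467, -316, 4], 0.85)]
can [([442, -439, -1], 0.81), ([523, 88, 40], 0.38)]
cup [([350, 476, -1], 0.94)]
wrist {'K': array([[325.1922621 ,   0.        , 279.21551994],
       [  0.        , 325.1922621 , 208.01684088],
       [  0.        ,   0.        ,   1.        ]]), 'rvec': array([-2.42301582,  1.5636494 ,  0.2342177 ]), 'tvec': array([-549.342506  ,  -37.68782203,  378.89199244])}
1.15
```

View pics/scene0.png

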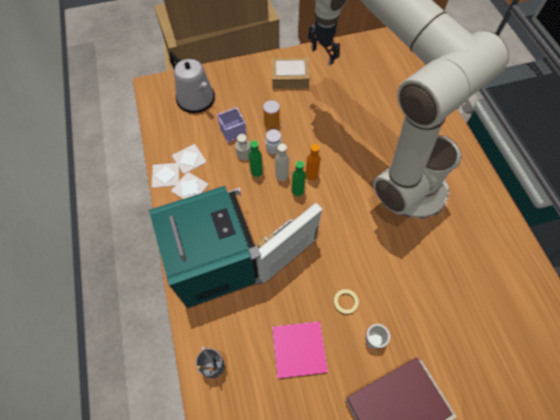

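View pics/side0.png

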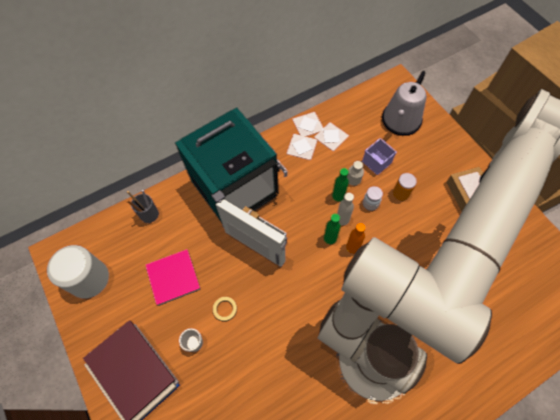

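View pics/wrist0.png

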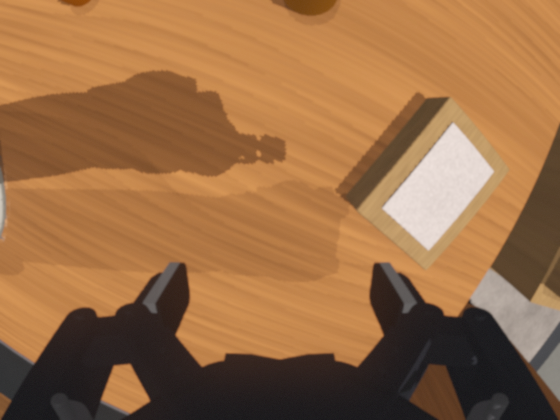

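Candidates in the scene picture: pale tall bottle (282,163), green (256,159) and (299,179), orange (314,162), and the squat pale sauce (243,148). The tall pale one at (282,163) fits. The door is open, with its free edge at about (315,215). I'll check a crop next.

```bash
cat > h.py <<'E'
from plant import *
import numpy as np, cv2
from scipy.spatial.transform import Rotation as R
def proj(n,p,info=None):
    c=info or camera_info(n)
    p=np.atleast_2d(np.array(p,float))
    Rm=cv2.Rodrigues(c["rvec"])[0]; q=p@Rm.T+c["tvec"]
    if n=="wrist":
        rho=np.hypot(q[:,0],q[:,1]); th=np.arctan2(rho,q[:,2])
        k=th/np.maximum(rho,1e-9); u=q[:,:2]*k[:,None]
    else: u=q[:,:2]/q[:,2:]
    return u*c["K"][0,0]+c["K"][:2,2]
def tool():
    s=read_state(); w,x,y,z=s["ee_rot"]; return s,R.from_quat([x,y,z,w]).as_matrix()
def crop(n,im,c,h,f):
    u,v=map(int,c); a=im[max(0,v-h):v+h,max(0,u-h):u+h]
    return cv2.resize(a,None,fx=f,fy=f,interpolation=cv2.INTER_CUBIC)[:,:,::-1]
E
python3 - <<'E'
from h import *
for n in ["scene","side"]:
    im=cv2.imread(f"pics/{n}0.png")[:,:,::-1].copy()
    u=proj(n,[[469,-192,0],[469,-192,185],[469,-192,92]]);print(n,u.round(1))
    cv2.imwrite(f"pics/{n}_crop.png",crop(n,im,u[2],35,8))
    print("door",n,proj(n,[[645,193,14],[524,86,40],[427,90,190],[452,118,223]]).round(1))
s,M=tool(); print(M.round(3))
E
python3 -c "
import cv2,numpy as np
cv2.imwrite('pics/both.png',cv2.resize(np.hstack([cv2.imread('pics/scene_crop.png'),cv2.imread('pics/side_crop.png')]),(800,400)))"
```

```text
scene [[281.2 174.7]
 [281.4 146.6]
 [281.3 161.5]]
door scene [[261.7 278.5]
 [287.6 238.3]
 [318.1 213.3]
 [314.  218.4]]
side [[342.3 218.8]
 [348.8 196.2]
 [345.4 208.2]]
door side [[228.4 229.5]
 [270.2 239.2]
 [282.9 247. ]
 [270.9 241.2]]
[[ 0.412  0.     0.911]
 [-0.911  0.     0.412]
 [-0.    -1.     0.   ]]
```

View pics/both.png

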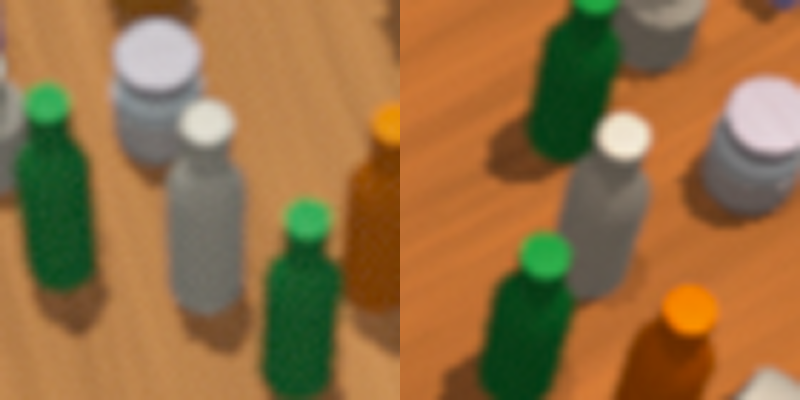

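The crops confirm it: tall pale bottle with a white cap (scene ≈(282,147), side ≈(349,196)), with green, orange and sauce look-alikes around it. I'll move above it with the jaw axis along the door's y.

```bash
python3 - <<'E'
from h import *
c=camera_info("wrist"); Rm=cv2.Rodrigues(c["rvec"])[0]; C=-Rm.T@c["tvec"]; s,M=tool()
print("cam in tool",(M.T@(C-s["position"])).round(1),(M.T@Rm.T).round(3))
E
python3 -m inch '[8.5,-18.2,-4,34.8,-1.587,8.5,-18.2,-4,34.8,-1.587,8.5,-18.2,-4,34.8,-1.587,8.5,-18.2,-4,34.8,-1.587,8.5,-18.2,-4,34.8,-1.587,8.5,-18.2,-4,34.8,-1.587,8.5,-18.2,-4,34.8,-1.587,8.5,-18.2,-4,34.8,-1.587]'
```

```text
cam in tool [  -0.4 -141.8   74.4] [[ 1.    -0.    -0.001]
 [ 0.001 -0.292  0.956]
 [-0.    -0.956 -0.292]]
t: 2.15
position: [469.7, -190.3, 271.3]
ee_rot: [0.696, -0.695, -0.128, 0.128]
wrist_force: [0.4, -0.7, 0.0]
opening: 85.2
```

```bash
python3 - <<'E'
from h import *
s,M=tool(); c=camera_info("wrist"); im=read_camera("wrist"); cv2.imwrite("pics/w1.png",im[:,:,::-1])
print(s["position"].round(1),"yaw",np.arctan2(M[1,0],M[0,0]),s["qpos"].round(2))
print(proj("wrist",[[469,-192,0],[469,-192,185],[469,-192,152]],c))
for q in ["bottle"]:
  print([(list(map(round,d["position"])),round(d["confidence"],2)) for d in landmark_of("wrist",q)])
Rm=cv2.Rodrigues(c["rvec"])[0];print("cam",-Rm.T@c["tvec"])
E
```

```text
[ 469.7 -190.3  271.3] yaw 0.3631051591720509 [-0.39  0.    0.17  1.74  0.    0.82]
[[278.23176495 171.17947104]
 [277.53559984 216.70791036]
 [277.72480686 204.20200917]]
[([469, -191, 0], 0.87), ([431, -112, -1], 0.87), ([561, -228, 1], 0.83), ([359, -161, 3], 0.56)]
cam [ 443.09316354 -120.36144673  413.03826249]
```

View pics/w1.png

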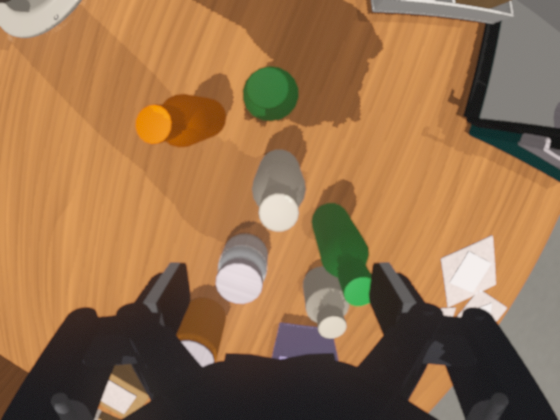

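Cap at (278,212), close to the predicted place. I'll triangulate it from all three cameras by segmenting the white cap.

```bash
python3 - <<'E'
from h import *
from scipy.optimize import least_squares
c=camera_info("wrist"); ins={"wrist":c,"scene":camera_info("scene"),"side":camera_info("side")}
obs={}
for n,f,g in [("wrist","w1",(278,212)),("scene","scene0",(282,147)),("side","side0",(349,196))]:
    im=cv2.imread(f"pics/{f}.png").astype(int)
    b=im.min(2); r=32 if n=="wrist" else 6
    u,v=g; a=b[v-r:v+r+1,u-r:u+r+1]
    m=(a>(185)).astype(np.uint8)
    k,l,st,ce=cv2.connectedComponentsWithStats(m)
    i=1+np.argmax(st[1:,4]); obs[n]=ce[i]+[u-r,v-r]; print(n,obs[n],st[i],a.max())
def res(p): return np.concatenate([(proj(n,p,ins[n])[0]-obs[n])*(0.4 if n=="wrist" else 1) for n in obs])
r=least_squares(res,[469,-192,185]);print(r.x,r.fun.round(2))
s,M=tool(); d=r.x-s["position"]; print("tool shift",(M.T@d).round(1))
E
```

```text
wrist [278.19886364 211.95833333] [  14   15   38   35 1056] 220
scene [281.78378378 147.        ] [ 3  3  7  7 37] 208
side [349.  196.5] [ 3  4  7  6 38] 214
[ 467.54093593 -190.01878939  185.05941539] [-0.04  0.31  0.16 -0.04 -0.46  0.3 ]
tool shift [-0.9 86.2  1.8]
```

```bash
python3 -m inch '[7,-0.1,3,0.2,-0.08,7,-0.1,6,0.2,-0.08,7,-0.1,9,0.2,-0.08,7,-0.1,11,0.2,-0.08,7,-0.1,12.1,0.2,-0.08,7,-0.1,12.1,0.2,-0.08]' 30
python3 - <<'E'
from h import *
s,M=tool(); c=camera_info("wrist"); im=read_camera("wrist"); cv2.imwrite("pics/w2.png",im[:,:,::-1])
print(s["position"].round(1),"yaw",np.arctan2(M[1,0],M[0,0]))
E
```

```text
t: 3.0
position: [466.8, -190.4, 150.0]
ee_rot: [0.691, -0.691, -0.151, 0.152]
wrist_force: [0.7, 0.2, 0.4]
opening: 70.0
[ 466.8 -190.4  150. ] yaw 0.4316019071402459
```

View pics/w2.png

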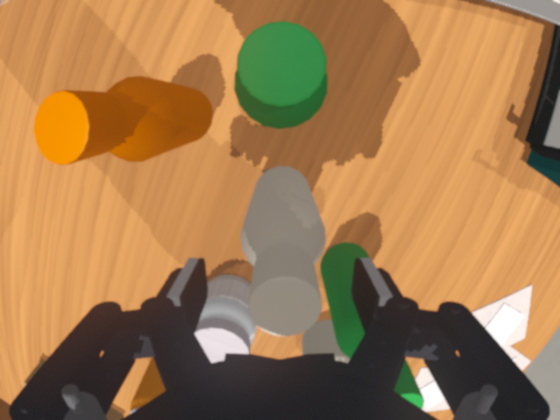

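The cap sits between the fingers at (285,300), so I'll close the jaws.

```bash
python3 -m inch '[2,0,0,0,0,2,0,0,0,0,2,0,0,0,0,2,0,0,0,0,2,0,0,0,0]' 40 && python3 -m inch '[2,0,0,0,0,2,0,-1,0,0,2,0,-3,0,0,2,0,-6,0,0,2,0,-9,0,0,2,0,-9,0,0]'
python3 - <<'E'
from h import *
s,M=tool(); print(s["position"].round(1),s["opening"],s["wrist_force"],np.arctan2(M[1,0],M[0,0]))
c=camera_info("wrist"); im=read_camera("wrist"); cv2.imwrite("pics/w3.png",im[:,:,::-1])
p=s["position"]+M@[0,109,0]; print(proj("wrist",[s["position"]+M@[0,y,0] for y in (-35,-2,37,149)],c))
for n in ["scene","side"]:
    im=read_camera(n)
    cv2.imwrite(f"pics/{n}3.png",im[:,:,::-1])
    for q in ["bottle","bay","door_hinge","door_face","latch"]:
            r=landmark_of(n,q)
            print(n,q,[(list(map(round,d["position"])),round(d["confidence"],2)) for d in r][:3])
E
```

```text
t: 3.68
position: [467.6, -190.4, 151.1]
ee_rot: [-0.69, 0.691, 0.153, -0.152]
wrist_force: [1.3, 1.1, 5.2]
opening: 29.2
t: 4.42
position: [467.7, -190.6, 242.1]
ee_rot: [-0.69, 0.691, 0.153, -0.151]
wrist_force: [0.7, 0.3, -3.3]
opening: 29.1
[ 467.7 -190.6  242.1] 29.10401540842519 [ 0.72741292  0.27447273 -3.27913308] 0.43391005269016125
[[279.32443914 310.77292458]
 [279.30251434 271.80178086]
 [279.28474985 240.84350483]
 [279.25717803 193.80668736]]
scene bottle [([466, -190, 90], 0.89), ([357, -161, -4], 0.86), ([432, -106, -4], 0.79)]
scene bay [([523, 90, 43], 0.84)]
scene door_hinge [([643, 193, 14], 0.58), ([430, 92, 189], 0.21)]
scene door_face [([449, 117, 220], 0.96)]
scene latch [([429, 94, 192], 0.76), ([522, 89, 38], 0.26)]
side bottle [([358, -161, -3], 0.83), ([429, -108, -3], 0.82), ([466, -189, 87], 0.79)]
side bay [([523, 87, 43], 0.87)]
side door_hinge [([648, 192, 14], 0.59)]
side door_face [([645, 192, 12], 0.64), ([452, 117, 220], 0.58)]
side latch [([426, 89, 186], 0.82)]
```

View pics/w3.png

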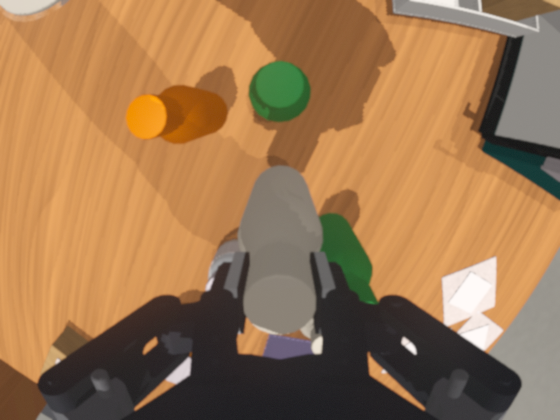

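View pics/scene3.png

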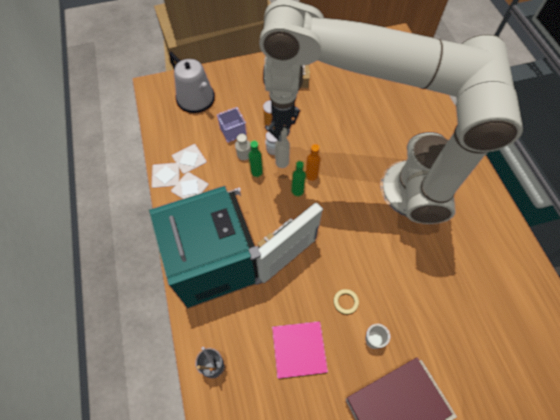

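```bash
cat > door.py <<'E'
from h import *
from scipy.optimize import least_squares
def fit(o):
    L={"door_hinge":(0,0,0),"latch":(0,-238,176),"door_face":(-15,-205,209),"bay":(46,-155,26)}
    def f(p):
        r=R.from_euler('z',p[2]).as_matrix(); out=[]
        for q,x in o: out.append((r@np.array(L[q])+[p[0],p[1],14]-x)[:2])
        return np.concatenate(out)
    s=least_squares(f,[645,193,-1.13],loss='soft_l1',f_scale=3); r=R.from_euler('z',s.x[2]).as_matrix()
    pts={q:(r@np.array(x)+[s.x[0],s.x[1],14]).round(1) for q,x in L.items()}
    return s.x,s.fun.round(1),pts
E
python3 - <<'E'
from door import *
o=[("bay",(522,88,45)),("bay",(521,85,38)),("bay",(523,90,43)),("bay",(523,87,43)),
("door_hinge",(644,192,16)),("door_hinge",(646,195,12)),("door_hinge",(643,193,14)),("door_hinge",(648,192,14)),
("door_face",(452,115,220)),("door_face",(452,120,222)),("door_face",(449,117,220)),("door_face",(452,117,220)),
("latch",(430,91,188)),("latch",(423,89,187)),("latch",(429,94,192)),("latch",(426,89,186))]
x,f,p=fit(o); print(x,f,p)
s,M=tool()
t=np.array([*(p["bay"][:2]),0])-s["position"]; print("shift tool",(M.T@t).round(1))
b=p["bay"]; d=R.from_euler('z',x[2]).as_matrix()[:,0]
t=np.array(b)+90*d-s["position"]; print("pre shift tool",(M.T@t).round(1), b+90*d, x[2]+np.pi/2)
E
```

```text
[643.33235569 192.92113446  -1.12920228] [ 0.9 -2.9  1.9  0.1 -0.1 -4.9 -0.1 -1.9 -0.7  0.9 -2.7 -2.1  0.3 -0.1
 -4.7  0.9 -0.4  3.9 -0.4 -1.1  2.6  1.9 -0.4  1.9 -1.8  0.2  5.2  2.2
 -0.8 -2.8  2.2  2.2] {'door_hinge': array([643.3, 192.9,  14. ]), 'latch': array([428.2,  91.2, 190. ]), 'door_face': array([451.6, 118.9, 223. ]), 'bay': array([522.9,  85.1,  40. ])}
shift tool [166.5 240.2 226.4]
pre shift tool [167.2 200.2 136.4] [561.36430253   3.73356078  40.        ] 0.44159404621653
```

```bash
python3 -m inch '[2,0,-5,0,0,2,0,-11.5,0,0,2,3,-12,2.5,0,2,7,-12,5.7,0,2,11,-12,9,0,2,14.5,-12,12,0,2,16.7,-12,13.6,0,2,16.7,-12,13.6,0]'
python3 - <<'E'
from door import *
s,M=tool(); print(s["position"].round(1),s["opening"],s["wrist_force"],np.arctan2(M[1,0],M[0,0]))
c=camera_info("wrist"); im=read_camera("wrist"); cv2.imwrite("pics/w4.png",im[:,:,::-1])
for q in ["bay","latch","door_face","door_hinge","bottle"]:
  print(q,[(list(map(round,d["position"])),round(d["confidence"],2)) for d in landmark_of("wrist",q)])
r=R.from_euler('z',-1.129).as_matrix()
def D(x,y,z): return r@np.array([x,y,z-14])+[643.3,192.9,14]
c2=[D(46+a*31,-155+b*40,71) for a,b in((-1,-1),(1,-1),(1,1),(-1,1))]+[D(15,0,248),D(15,-238,248),D(-15,-238,248),D(-15,0,248),D(46,-155,40)]
u=proj("wrist",c2,c); print(u.round(1))
v=im[:,:,::-1].copy()
cv2.polylines(v,[u[:4].round().astype(int)],True,(0,0,255),1);cv2.polylines(v,[u[4:8].round().astype(int)],True,(255,0,0),1)
cv2.imwrite("pics/w4o.png",v)
E
```

```text
t: 6.08
position: [562.1, 4.9, 359.5]
ee_rot: [0.69, -0.69, -0.153, 0.153]
wrist_force: [-0.4, -0.0, -2.5]
opening: 28.8
[562.1   4.9 359.5] 28.82986399820045 [-0.4119722  -0.01121325 -2.46208431] 0.4366088356473321
bay [([525, 87, 37], 0.93)]
latch [([426, 89, 190], 0.93)]
door_face [([449, 117, 220], 0.87)]
door_hinge [([643, 197, 16], 0.73)]
bottle [([361, -163, -3], 0.91), ([563, 5, 211], 0.87), ([432, -109, -1], 0.66), ([561, -228, 1], 0.55), ([428, 91, 189], 0.38)]
[[247.2  78.4]
 [247.8 125. ]
 [308.7 124.6]
 [308.7  78. ]
 [460.   68.9]
 [171.9  60.3]
 [172.2  24.9]
 [459.3  35.5]
 [278.2 101.9]]
```

View pics/w4o.png

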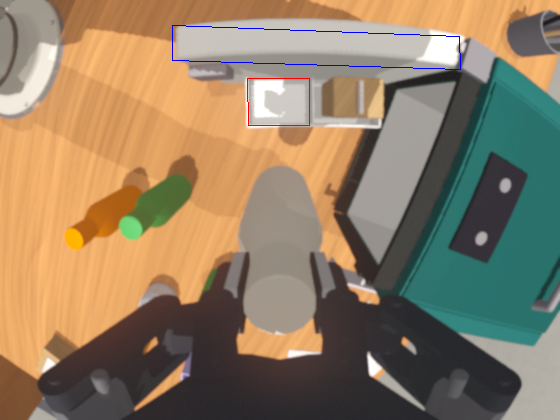

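```bash
python3 - <<'E'
import cv2
a=cv2.imread("pics/w4o.png")[15:145,165:325]; cv2.imwrite("pics/w4z.png",cv2.resize(a,None,fx=4.5,fy=4.5,interpolation=cv2.INTER_NEAREST))
E
```

```text
(no output)
```

View pics/w4z.png

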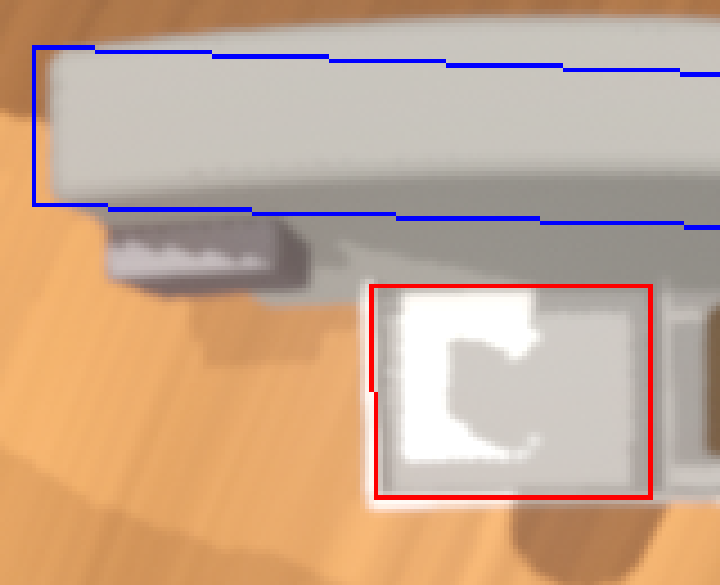

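```bash
python3 -m inch '[2,0,0.5,3,-0.005,2,-0.1,2,6,-0.005,2,-0.1,4,8.2,-0.005,2,-0.1,7,8.95,-0.005,2,-0.1,10,8.95,-0.005,2,-0.1,12,8.95,-0.005,2,-0.1,12,8.95,-0.005,2,-0.1,12,8.95,-0.005]'
python3 - <<'E'
from door import *
s,M=tool(); print(s["position"].round(1),s["opening"],s["wrist_force"],np.arctan2(M[1,0],M[0,0]))
c=camera_info("wrist"); im=read_camera("wrist"); cv2.imwrite("pics/w5.png",im[:,:,::-1])
for n in ["scene","side"]:
  im=read_camera(n); u=proj(n,[523,86,130])[0]; cv2.imwrite(f"pics/{n}5.png",crop(n,im,u,40,7))
a=[cv2.imread(f"pics/{n}5.png") for n in ["scene","side"]]; cv2.imwrite("pics/b5.png",cv2.resize(np.hstack(a),(800,400)))
r=R.from_euler('z',-1.129).as_matrix()
print("door-frame offset from bay", (r.T@(s["position"]-[522.9,85.1,0])).round(1))
E
```

```text
t: 7.38
position: [523.1, 83.7, 241.5]
ee_rot: [-0.69, 0.69, 0.154, -0.153]
wrist_force: [-0.1, 0.2, -2.6]
opening: 28.8
[523.1  83.7 241.5] 28.75056660754446 [-0.07081767  0.23168238 -2.59540697] 0.4383746464263696
door-frame offset from bay [  1.3  -0.4 241.5]
```

View pics/w5.png

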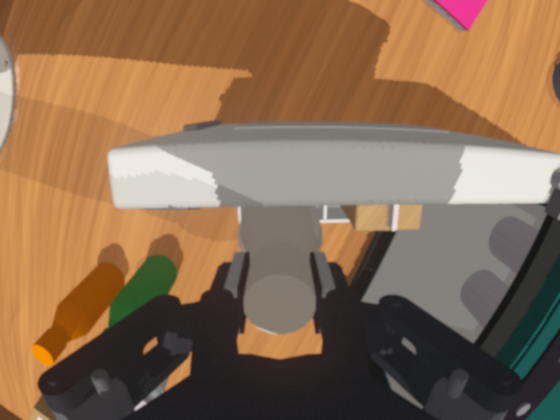

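View pics/b5.png

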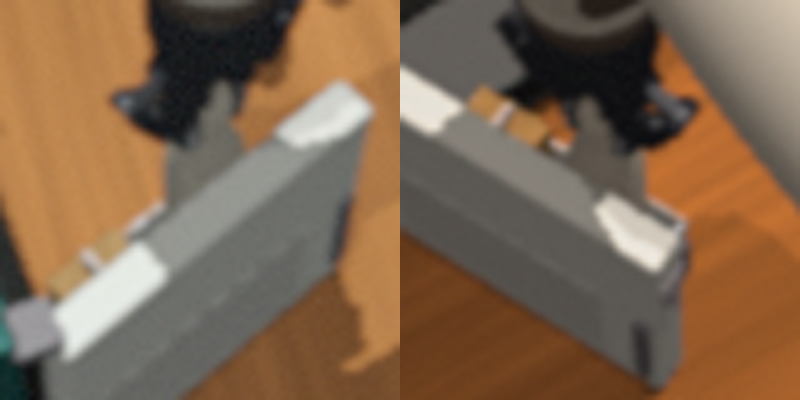

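```bash
python3 -m inch '[2,0,1,0.1,0,2,0,2,0.1,0,2,0,3,0.1,0,2,0,4,0.1,0,2,0,4.3,0.1,0,2,0,4.3,0.1,0]'
python3 - <<'E'
from door import *
s,M=tool(); print(s["position"].round(1),s["opening"],s["wrist_force"],s["wrist_torque"])
r=R.from_euler('z',-1.129).as_matrix()
print("door-frame offset from bay", (r.T@(s["position"]-[522.9,85.1,0])).round(1))
E
```

```text
t: 8.28
position: [522.4, 84.9, 197.2]
ee_rot: [0.69, -0.69, -0.154, 0.154]
wrist_force: [0.9, -0.8, -2.2]
opening: 29.2
[522.4  84.9 197.2] 29.158764408795676 [ 0.85651691 -0.84470874 -2.18919606] [-0.05039137  0.04748041 -0.0108761 ]
door-frame offset from bay [-1.000e-01 -6.000e-01  1.972e+02]
```

No contact yet. I'll lower in 1.5–2 mm steps.

```bash
python3 -m inch '[2,0,0.2,0,0,2,0,0.4,0,0,2,0,0.4,0,0]'; python3 -m inch '[2,0,0.1,0,0,2,0,0.1,0,0]';  python3 -m inch '[2,0,0.1,0,0,2,0,0.1,0,0]'
```

```text
t: 8.65
position: [522.4, 85.0, 193.2]
ee_rot: [0.69, -0.69, -0.154, 0.154]
wrist_force: [0.7, -0.7, -2.6]
opening: 28.9
t: 8.9
position: [522.5, 84.9, 192.2]
ee_rot: [-0.69, 0.69, 0.154, -0.154]
wrist_force: [-0.5, -0.3, -2.4]
opening: 28.7
t: 9.15
position: [522.4, 84.9, 191.2]
ee_rot: [-0.69, 0.69, 0.154, -0.154]
wrist_force: [-0.7, 0.3, -2.5]
opening: 29.1
```

```bash
python3 -m inch '[2,0,0.1,0,0,2,0,0.1,0,0]';  python3 -m inch '[2,0,0.1,0,0,2,0,0.1,0,0]'
```

```text
t: 9.4
position: [522.7, 85.0, 191.0]
ee_rot: [-0.69, 0.69, 0.154, -0.154]
wrist_force: [-0.1, 0.2, 4.1]
opening: 29.1
t: 9.65
position: [522.9, 85.0, 190.9]
ee_rot: [-0.69, 0.69, 0.155, -0.153]
wrist_force: [-0.9, 1.1, 9.7]
opening: 29.3
```

Contact at TCP z 191, which is the bay floor. I'll relieve the pressure, open the jaws, then rise.

```bash
python3 -m inch '[2,0,-0.15,0,0,3.4,0,-0.15,0,0,4,0,-0.15,0,0,6,0,-0.15,0,0,6,0,-0.15,0,0,6,0,-0.15,0,0]'; python3 -m inch '[6,0,-1,0,0,6,0,-3,0,0,6,0,-6,0,0,6,0,-11,0,0,6,0,-16,0,0,6,0,-16,0,0]'
python3 - <<'E'
from door import *
s,M=tool(); print(s["position"].round(1),s["opening"],s["wrist_force"])
c=camera_info("wrist"); im=read_camera("wrist"); cv2.imwrite("pics/w6.png",im[:,:,::-1])
print([(list(map(round,d["position"])),round(d["confidence"],2)) for d in landmark_of("wrist","bottle")])
o=[]
for n in ["scene","side"]:
  im=read_camera(n); cv2.imwrite(f"pics/{n}6.png",im[:,:,::-1]); 
  for q in ["bay","latch","door_face","door_hinge","bottle","fridge"]:
    d=landmark_of(n,q); print(n,q,[(list(map(round,e["position"])),round(e["confidence"],2)) for e in d][:5])
E
```

```text
t: 10.4
position: [522.4, 85.0, 190.7]
ee_rot: [0.69, -0.69, -0.154, 0.154]
wrist_force: [-0.6, 0.6, 0.5]
opening: 60.2
t: 11.15
position: [523.1, 85.1, 355.5]
ee_rot: [-0.69, 0.69, 0.156, -0.151]
wrist_force: [0.6, 0.3, 0.5]
opening: 60.0
[523.1  85.1 355.5] 59.997059260262105 [0.55457056 0.34785199 0.49061481]
[([433, -110, 0], 0.96), ([560, -232, 0], 0.86), ([359, -163, -1], 0.79), ([520, 84, 38], 0.61)]
scene bay [([524, 92, 43], 0.98), ([445, -439, -3], 0.65)]
scene latch [([430, 92, 187], 0.83), ([394, 342, -3], 0.27)]
scene door_face [([451, 117, 220], 0.63), ([520, 88, 44], 0.56)]
scene door_hinge [([645, 194, 12], 0.9), ([450, 118, 223], 0.73)]
scene bottle [([559, -236, 2], 0.96), ([357, -161, -1], 0.75), ([525, 84, 42], 0.68), ([433, -103, -2], 0.42)]
scene fridge [([676, 80, 5], 0.66)]
side bay [([522, 89, 41], 0.67)]
side latch [([644, 194, 13], 0.67), ([424, 92, 186], 0.59)]
side door_face [([451, 120, 224], 0.68)]
side door_hinge [([645, 194, 14], 0.57)]
side bottle [([527, 84, 36], 0.67)]
side fridge [([678, 78, 1], 0.81)]
```

View pics/w6.png

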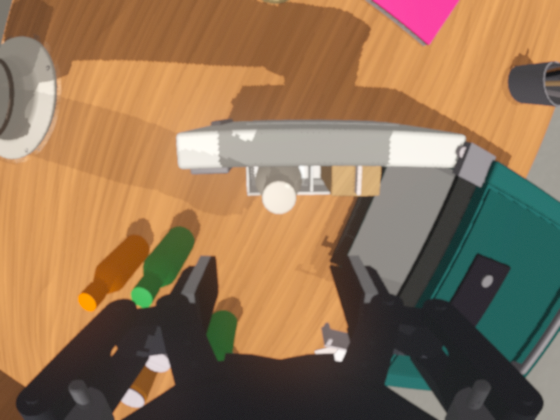

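The bottle stands in the bay: its cap is at (279,197), upright between the rails, and the landmark agrees with the bay to within 4 mm. Now I go over the door to its outer side with the fingers shut.

```bash
python3 -m inch '[0,-1,0,3,0,0,-3,0,7,0,0,-5,0,10.5,0,0,-5,4,10.5,0,0,-5,9,10.5,0,0,-5,13,10.5,0,0,-5,14.7,10.5,0,0,-5,14.7,10.5,0]'
python3 - <<'E'
from door import *
s,M=tool(); print(s["position"].round(1),s["opening"],s["wrist_force"],s["qpos"].round(2))
o=[("bay",(522,88,45)),("bay",(521,85,38)),("bay",(523,90,43)),("bay",(523,87,43)),("bay",(525,87,37)),("bay",(522,89,0)),
("door_hinge",(644,192,16)),("door_hinge",(646,195,12)),("door_hinge",(643,193,14)),("door_hinge",(648,192,14)),("door_hinge",(645,194,14)),("door_hinge",(645,194,14)),
("door_face",(452,115,220)),("door_face",(452,120,222)),("door_face",(449,117,220)),("door_face",(452,117,220)),("door_face",(451,118.5,0)),
("latch",(430,91,188)),("latch",(423,89,187)),("latch",(429,94,192)),("latch",(426,89,186)),("latch",(427,91,0))]
x,f,p=fit(o); print(x)
r=R.from_euler('z',x[2]).as_matrix()
print("door frame TCP", (r.T@(s["position"]-[x[0],x[1],14])).round(1),np.arctan2(M[1,0],M[0,0])-np.pi/2)
im=read_camera("side"); cv2.imwrite("pics/side7.png",im[:,:,::-1])
E
```

```text
t: 12.95
position: [432.4, 158.6, 203.7]
ee_rot: [-0.69, 0.69, 0.154, -0.154]
wrist_force: [-0.2, 0.7, 0.8]
opening: -0.1
[432.4 158.6 203.7] -0.07318529047621844 [-0.18395305  0.67436291  0.81262372] [ 0.35 -0.13 -0.09  1.61 -0.    1.48]
[643.44007821 193.33885214  -1.12881796]
door frame TCP [ -58.9 -205.7  189.7] -1.1318787718622438
```

View pics/side7.png

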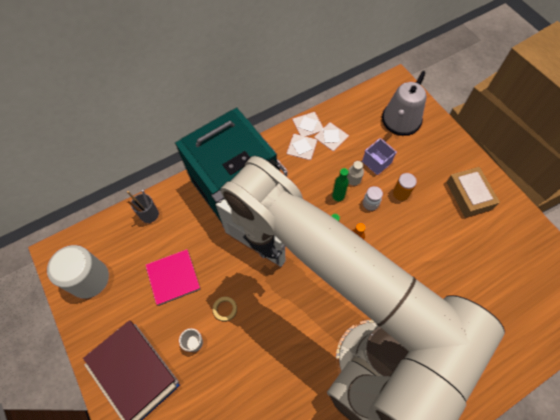

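```bash
python3 -m inch '[0,0,0,-1,0,0,0,0,-2,0,0,0,0,-2.6,0,0,0,0,-2.9,0,0,0,0,-3.1,0]'; python3 -m inch '[0,0,0,-0.2,0,0,0,0,-0.4,0,0,0,0,-0.4,0]'
python3 - <<'E'
from math import *
# arc rows cm from door frame, xo=26
for xo in (26,):
  for i in range(1,9):
    for st in (0.05,0.07):
      a=i*st; print(i,round(a,3),"x %.2f z %.2f"%((-xo*sin(a)+205*(1-cos(a)))/10,-(xo*(1-cos(a))+205*sin(a))/10),end=" | ")
    print()
E
```

```text
t: 13.62
position: [445.8, 130.5, 203.8]
ee_rot: [0.69, -0.69, -0.154, 0.154]
wrist_force: [-0.9, 1.0, -0.3]
opening: -0.0
t: 14.0
position: [447.5, 127.0, 203.8]
ee_rot: [-0.69, 0.69, 0.154, -0.154]
wrist_force: [-0.4, -0.1, 0.8]
opening: -0.2
1 0.05 x -0.10 z -1.03 | 1 0.07 x -0.13 z -1.44 | 
2 0.1 x -0.16 z -2.06 | 2 0.14 x -0.16 z -2.89 | 
3 0.15 x -0.16 z -3.09 | 3 0.21 x -0.09 z -4.33 | 
4 0.2 x -0.11 z -4.12 | 4 0.28 x 0.08 z -5.77 | 
5 0.25 x -0.01 z -5.15 | 5 0.35 x 0.35 z -7.19 | 
6 0.3 x 0.15 z -6.17 | 6 0.42 x 0.72 z -8.59 | 
7 0.35 x 0.35 z -7.19 | 7 0.49 x 1.19 z -9.95 | 
8 0.4 x 0.61 z -8.19 | 8 0.56 x 1.75 z -11.29 |
```

```bash
python3 -m inch '[0,0,0,-0.4,-0.02,0,-0.1,0,-1,-0.05,0,-0.15,0,-2,-0.1,0,-0.15,0,-3,-0.15,0,-0.1,0,-4.1,-0.2,0,0,0,-5.15,-0.25,0,0.15,0,-6.2,-0.3]'
python3 - <<'E'
from door import *
s,M=tool(); print(s["position"].round(1),s["opening"],s["wrist_force"],"toolyaw-pi/2",np.arctan2(M[1,0],M[0,0])-np.pi/2)
im=read_camera("scene"); cv2.imwrite("pics/scene8.png",im[:,:,::-1])
for n in ["scene","side"]:
  read_camera(n)
  for q in ["bay","latch","bottle"]:
    d=landmark_of(n,q); print(n,q,[(list(map(round,e["position"])),round(e["confidence"],2)) for e in d][:5])
E
```

```text
t: 14.88
position: [475.4, 71.2, 203.8]
ee_rot: [0.659, -0.659, -0.256, 0.256]
wrist_force: [-0.1, 1.1, -0.1]
opening: -0.4
[475.4  71.2 203.8] -0.39988506217132785 [-0.08453467  1.11450657 -0.11536601] toolyaw-pi/2 -0.8291572613179646
scene bay [([564, 57, 43], 0.67), ([482, 58, 221], 0.64)]
scene latch [([478, 29, 192], 0.72), ([442, -441, -1], 0.44), ([646, 192, 16], 0.21)]
scene bottle [([559, -229, 0], 0.66), ([567, 55, 40], 0.6)]
side bay [([567, 57, 43], 0.64), ([488, 60, 222], 0.36)]
side latch [([470, 26, 190], 0.9), ([565, 55, 41], 0.49)]
side bottle [([560, -229, 0], 0.48)]
```

View pics/scene8.png

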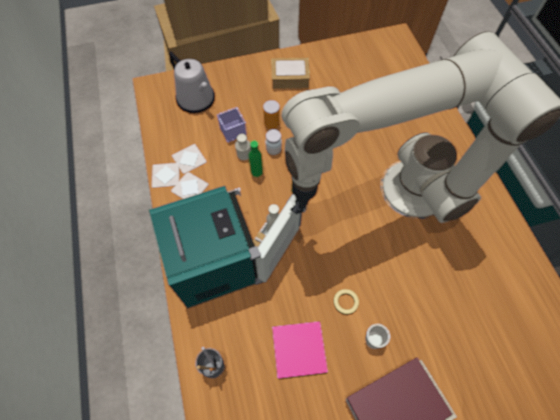

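```bash
python3 -m inch '[0,-0.1,0,-1,-0.05,0,-0.15,0,-2.05,-0.1,0,-0.15,0,-3.1,-0.15,0,-0.1,0,-4.1,-0.2,0,0,0,-5.15,-0.25,0,0.15,0,-6.2,-0.3,0,0.35,0,-7.2,-0.35,0,0.6,0,-8.2,-0.4]'
cat > st.py <<'E'
from door import *
s,M=tool(); ty=np.arctan2(M[1,0],M[0,0])-np.pi/2
r=R.from_euler('z',ty).as_matrix()
f=r.T@s["wrist_force"]
print(s["t"],s["position"].round(1),"F in door axes",f.round(1),"yaw",ty.round(3))
# door yaw from contact: v=P-h; finger surface 11 mm ahead
v=s["position"][:2]-[643.4,193.3]; d=np.hypot(*v); 
print("r",d.round(1),"est door yaw",(np.arctan2(v[0],-v[1])+np.arcsin(26/d)).round(4))
E
python3 st.py
```

```text
t: 16.32
position: [534.9, 15.1, 203.8]
ee_rot: [0.595, -0.595, -0.382, 0.382]
wrist_force: [-1.2, 1.2, 1.2]
opening: -0.4
16.325 [534.9  15.1 203.8] F in door axes [-1.5  0.6  1.2] yaw -0.43
r 208.6 est door yaw -0.4219
```

```bash
python3 -m inch '[0,-0.1,0,-0.8,-0.04,0,-0.15,0,-1.65,-0.08,0,-0.15,0,-2.5,-0.12,0,-0.15,0,-3.3,-0.16,0,-0.1,0,-4.1,-0.2,0,0,0,-4.95,-0.24,0,0,0,-5.15,-0.25]'
python3 st.py
python3 - <<'E'
from door import *
for n in ["scene","side","wrist"]:
  im=read_camera(n); cv2.imwrite(f"pics/{n}9.png",im[:,:,::-1])
  for q in ["latch","door_hinge","fridge"]:
    d=landmark_of(n,q); print(n,q,[(list(map(round,e["position"])),round(e["confidence"],2)) for e in d][:3])
E
```

```text
t: 17.2
position: [581.8, -6.4, 203.6]
ee_rot: [0.543, -0.543, -0.453, 0.453]
wrist_force: [-0.2, 0.4, -0.6]
opening: -0.2
17.2 [581.8  -6.4 203.6] F in door axes [-0.3  0.4 -0.6] yaw -0.182
r 209.0 est door yaw -0.1744
scene latch [([606, -42, 194], 0.65)]
scene door_hinge [([645, 191, 13], 0.77)]
scene fridge [([678, 82, 3], 0.96)]
side latch [([601, -42, 187], 0.66), ([352, 475, -3], 0.49)]
side door_hinge [([644, 194, 12], 0.71)]
side fridge [([677, 79, 1], 0.87)]
wrist latch [([605, -41, 190], 0.93)]
wrist door_hinge [([642, 195, 12], 0.95)]
wrist fridge [([680, 87, 2], 0.94)]
```

View pics/scene9.png

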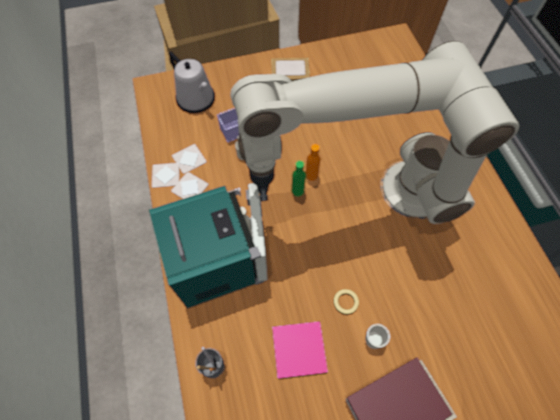

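View pics/wrist9.png

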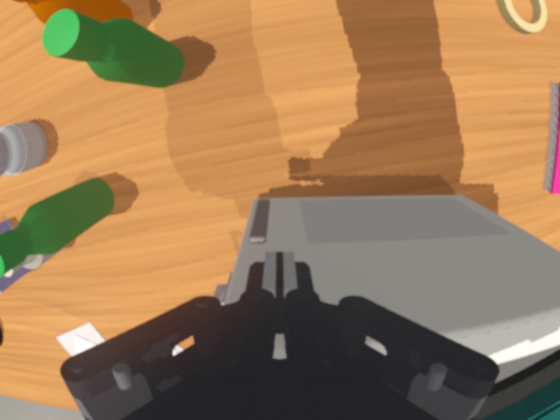

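```bash
python3 -m inch '[0,-0.05,0,-0.6,-0.03,0,-0.1,0,-1.2,-0.06,0,-0.15,0,-1.85,-0.09,0,-0.15,0,-2.45,-0.12,0,-0.15,0,-2.9,-0.14,0,-0.15,0,-3.1,-0.15]'
python3 st.py
python3 - <<'E'
from h import *
ks={n:camera_info(n) for n in ("scene","side")}
for n in ["scene","side"]:
  im=read_camera(n)
  u=proj(n,[660,-20,230])[0]; cv2.imwrite(f"pics/{n}10.png",crop(n,im,u,35,11)[:,:,:])
a=[cv2.resize(cv2.imread(f"pics/{n}10.png"),(400,400)) for n in ["scene","side"]]; cv2.imwrite("pics/b10.png",np.hstack(a))
E
```

```text
t: 18.55
position: [612.1, -13.7, 203.6]
ee_rot: [0.508, -0.508, -0.492, 0.492]
wrist_force: [-1.8, 0.1, -1.1]
opening: 0.3
18.55 [612.1 -13.7 203.6] F in door axes [-1.8  0.1 -1.1] yaw -0.031
r 209.3 est door yaw -0.0257
```

View pics/b10.png

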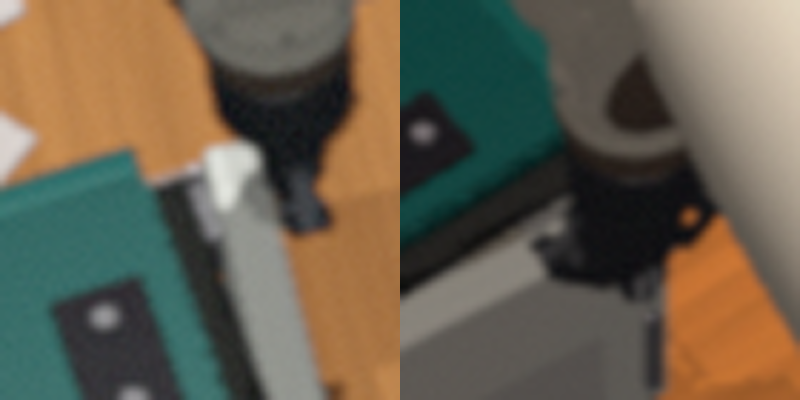

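Roughly 0.15 rad remain, so from here I go slowly and by feel.

```bash
python3 -m inch '[0,-0.02,0,-0.2,-0.01,0,-0.05,0,-0.4,-0.02,0,-0.07,0,-0.6,-0.03,0,-0.1,0,-0.8,-0.04,0,-0.1,0,-0.8,-0.04]';python3 st.py;python3 -m inch '[0,-0.02,0,-0.2,-0.01,0,-0.05,0,-0.4,-0.02,0,-0.05,0,-0.4,-0.02]';python3 st.py
```

```text
t: 19.27
position: [619.6, -14.9, 203.7]
ee_rot: [0.498, -0.498, -0.502, 0.502]
wrist_force: [-3.6, 0.3, 0.6]
opening: -0.1
19.275 [619.6 -14.9 203.7] F in door axes [-3.6  0.3  0.6] yaw 0.008
r 209.6 est door yaw 0.0108
t: 19.65
position: [623.5, -15.4, 203.6]
ee_rot: [0.493, -0.493, -0.507, 0.507]
wrist_force: [-5.0, -0.6, 0.7]
opening: 0.2
19.65 [623.5 -15.4 203.6] F in door axes [-5.  -0.4  0.7] yaw 0.028
r 209.6 est door yaw 0.0291
```

```bash
for i in 1; do python3 -m inch '[0,0,0,-0.1,-0.005,0,-0.02,0,-0.1,-0.005]'; done; python3 -m inch '[0,-0.01,0,-0.1,-0.005,0,-0.01,0,-0.1,-0.005]'; python3 -m inch '[0,-0.01,0,-0.1,-0.005,0,-0.01,0,-0.1,-0.005]'; python3 st.py
```

```text
t: 19.9
position: [624.4, -15.5, 203.7]
ee_rot: [0.492, -0.491, -0.508, 0.508]
wrist_force: [-5.5, 0.1, 0.1]
opening: -0.1
t: 20.15
position: [625.7, -15.6, 203.7]
ee_rot: [0.49, -0.49, -0.509, 0.51]
wrist_force: [-2.9, 1.0, -0.2]
opening: 0.1
t: 20.4
position: [627.0, -15.7, 203.7]
ee_rot: [-0.489, 0.489, 0.511, -0.511]
wrist_force: [-2.0, -0.7, -0.4]
opening: 0.2
20.4 [627.  -15.7 203.7] F in door axes [-2.  -0.6 -0.4] yaw 0.043
r 209.6 est door yaw 0.0462
```

```bash
python3 -m inch '[0,0,0,-0.05,-0.0025,0,0,0,-0.05,-0.0025]'; python3 -m inch '[0,0,0,-0.05,-0.0025,0,0,0,-0.05,-0.0025]'; python3 -m inch '[0,-0.01,0,-0.05,-0.0025,0,-0.01,0,-0.05,-0.0025]'; python3 st.py
```

```text
t: 20.65
position: [627.5, -15.7, 203.8]
ee_rot: [-0.488, 0.489, 0.511, -0.511]
wrist_force: [-2.4, -0.1, -0.7]
opening: 0.4
t: 20.9
position: [628.1, -15.6, 203.9]
ee_rot: [-0.488, 0.488, 0.512, -0.512]
wrist_force: [-0.7, -0.6, -0.6]
opening: -0.2
t: 21.15
position: [628.5, -15.6, 203.9]
ee_rot: [-0.487, 0.487, 0.513, -0.512]
wrist_force: [0.4, 0.7, 0.6]
opening: 0.4
21.15 [628.5 -15.6 203.9] F in door axes [0.4 0.7 0.6] yaw 0.051
r 209.5 est door yaw 0.0532
```

```bash
python3 - <<'E'
from h import *
for n in ["scene","side"]:
  im=read_camera(n); cv2.imwrite(f"pics/{n}11.png",im[:,:,::-1])
  for q in ["latch","door_hinge","fridge"]:
    d=landmark_of(n,q); print(n,q,[(list(map(round,e["position"])),round(e["confidence"],2)) for e in d][:3])
a=cv2.imread("pics/scene11.png")[150:310,140:300]; cv2.imwrite("pics/s11.png",cv2.resize(a,None,fx=3.7,fy=3.7,interpolation=cv2.INTER_CUBIC))
# overlay fridge top rectangle
for psi in (0.09,0.125,0.16):
  r=R.from_euler('z',psi).as_matrix()
  print(psi,proj("scene",[r@np.array(p)+[677.5,80,0] for p in ((0,125,270),(0,-125,270),(240,-125,270),(240,125,270))]).round(1).tolist())
E
```

```text
scene latch [([396, 340, -3], 0.72)]
scene door_hinge [([646, 194, 14], 0.67)]
scene fridge [([640, -13, 222], 0.65)]
side latch [([653, -43, 187], 0.73), ([590, -324, 3], 0.37)]
side door_hinge [([646, 195, 11], 0.57)]
side fridge [([679, 81, 3], 0.67)]
0.09 [[252.0, 256.1], [225.5, 184.3], [148.6, 208.9], [168.7, 285.4]]
0.125 [[253.4, 255.6], [224.2, 184.8], [147.8, 211.7], [171.0, 287.6]]
0.16 [[254.9, 255.0], [222.8, 185.3], [147.2, 214.6], [173.5, 289.7]]
```

View pics/s11.png

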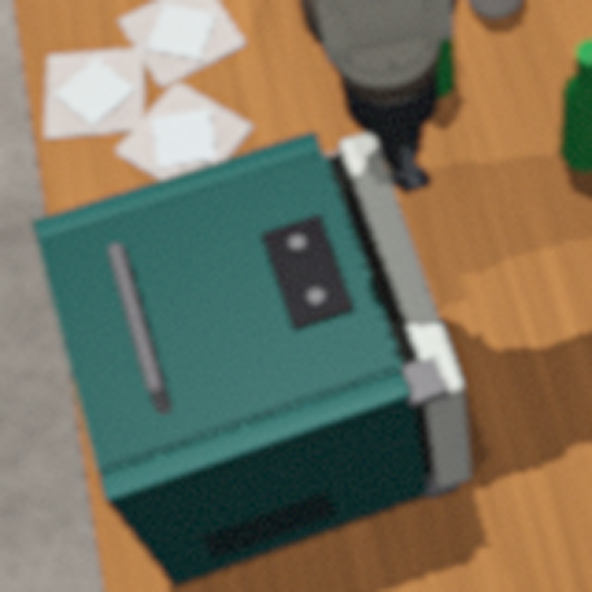

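Force has faded to about zero, and the picture still shows a gap between door and shell. I'll carry on in small steps.

```bash
for k in 1 2 3; do :; done; python3 -m inch '[0,0,0,-0.1,-0.005,0,0,0,-0.1,-0.005]'; python3 -m inch '[0,-0.01,0,-0.1,-0.005,0,-0.01,0,-0.1,-0.005]';  python3 st.py
```

```text
t: 21.8
position: [629.3, -15.6, 203.8]
ee_rot: [0.486, -0.486, -0.514, 0.514]
wrist_force: [-0.8, 0.2, 0.6]
opening: 0.2
t: 22.05
position: [630.1, -15.7, 203.7]
ee_rot: [0.485, -0.484, -0.515, 0.515]
wrist_force: [-3.7, -0.3, 1.0]
opening: -0.1
22.05 [630.1 -15.7 203.7] F in door axes [-3.8 -0.1  1. ] yaw 0.061
r 209.4 est door yaw 0.0609
```

```bash
python3 -m inch '[0,0,0,-0.05,-0.0025,0,0,0,-0.05,-0.0025]'; python3 -m inch '[0,0,0,-0.05,-0.0025,0,0,0,-0.05,-0.0025]'; python3 -m inch '[0,-0.01,0,-0.05,-0.0025,0,-0.01,0,-0.05,-0.0025]';  python3 st.py
```

```text
t: 22.3
position: [630.7, -15.7, 203.7]
ee_rot: [0.484, -0.484, -0.515, 0.516]
wrist_force: [-3.4, 0.0, 0.2]
opening: -0.1
t: 22.55
position: [630.8, -15.7, 203.7]
ee_rot: [0.484, -0.483, -0.516, 0.516]
wrist_force: [-4.9, -0.7, 1.4]
opening: 0.2
t: 22.8
position: [630.8, -15.8, 203.7]
ee_rot: [0.483, -0.482, -0.516, 0.517]
wrist_force: [-8.8, -0.6, 0.8]
opening: -0.4
22.8 [630.8 -15.8 203.7] F in door axes [-8.8 -0.   0.8] yaw 0.068
r 209.4 est door yaw 0.0644
```

```bash
python3 -m inch '[0,0,0,0,0,0,0,0,0,0]'; python3 -m inch '[0,0,0,-0.03,0,0,0,0,-0.03,0]'; python3 st.py
python3 - <<'E'
from h import *
for n in ["side","wrist"]:
  im=read_camera(n); cv2.imwrite(f"pics/{n}12.png",im[:,:,::-1])
  for q in ["latch","door_face"]:
    d=landmark_of(n,q); print(n,q,[(list(map(round,e["position"])),round(e["confidence"],2)) for e in d][:3])
E
```

```text
t: 23.05
position: [630.8, -15.7, 203.7]
ee_rot: [0.483, -0.482, -0.516, 0.517]
wrist_force: [-9.2, -0.9, 1.8]
opening: -0.2
t: 23.3
position: [630.9, -15.7, 203.7]
ee_rot: [0.483, -0.482, -0.516, 0.517]
wrist_force: [-11.1, -0.6, 2.3]
opening: 0.1
23.3 [630.9 -15.7 203.7] F in door axes [-11.1   0.1   2.3] yaw 0.068
r 209.4 est door yaw 0.0645
side latch [([658, -42, 190], 0.63)]
side door_face [([644, -12, 220], 0.7)]
wrist latch [([658, -43, 191], 0.61)]
wrist door_face []
```

View pics/wrist12.png

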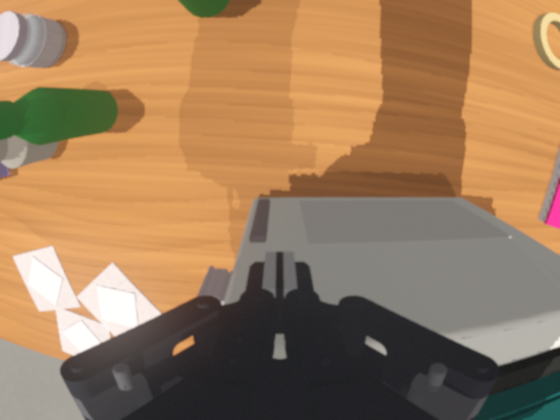

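The force is climbing while the door barely moves, so I need the cooler's yaw precisely to know the door angle. I'll overlay the shell on the earlier wrist view.

```bash
python3 - <<'E'
from h import *
c=camera_info("wrist"); Rm=cv2.Rodrigues(c["rvec"])[0]; C=-Rm.T@c["tvec"]; s,M=tool()
ct=M.T@(C-s["position"]); Rt=Rm@M   # tool->cam
print(ct.round(1))
def info(pos,yaw):
    # tool x=(cos,sin,0), y=(0,0,-1), z=x cross y
    x=np.array([np.cos(yaw),np.sin(yaw),0]); y=np.array([0,0,-1.]); T=np.stack([x,y,np.cross(x,y)],1)
    Rc=Rt@T.T; C=np.array(pos)+T@ct
    return dict(K=c["K"],rvec=cv2.Rodrigues(Rc)[0].ravel(),tvec=-Rc@C)
i4=info((562.1,4.9,359.5),.4366)
im=cv2.imread("pics/w4.png")
def box(v,psi,o,col):
    r=R.from_euler('z',psi).as_matrix()
    for a,b in [((0,125,270),(0,-125,270)),((0,-125,270),(240,-125,270)),((240,125,270),(0,125,270)),((0,-125,270),(0,-125,10)),((0,-125,10),(0,125,10))]:
        L=np.array([np.array(a)*(1-t)+np.array(b)*t for t in np.linspace(0,1,30)])@r.T+[o[0],o[1],0]
        cv2.polylines(v,[(proj("wrist",L,i4)*2).round().astype(int)],False,col,1)
v=cv2.resize(im,None,fx=2,fy=2,interpolation=cv2.INTER_CUBIC)
# origin from hinge fixed: hinge fridge-frame (-18,118)
for psi,col in ((.06,(0,0,255)),(.125,(0,255,255))):
    box(v,psi,(678,79.5),col)
v=v[60:640,560:1120]; cv2.imwrite("pics/ov4.png",v)
E
```

```text
[   0.3 -141.7   74.6]
```

View pics/ov4.png

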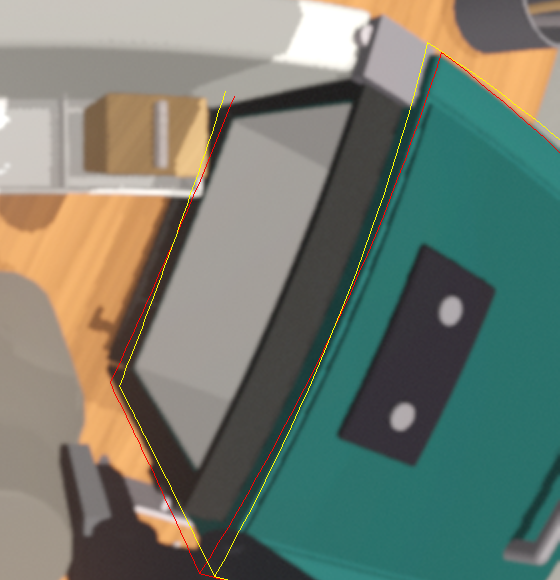

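```bash
cat > bp.py <<'E'
from h import *
c=camera_info("wrist"); Rm=cv2.Rodrigues(c["rvec"])[0]; C0=-Rm.T@c["tvec"]; s,M=tool()
ct=M.T@(C0-s["position"]); Rt=Rm@M
def bp(uv,pos,yaw,z):
    x=np.array([np.cos(yaw),np.sin(yaw),0]); y=np.array([0,0,-1.]); T=np.stack([x,y,np.cross(x,y)],1)
    Rc=Rt@T.T; C=np.array(pos)+T@ct
    d=(np.array(uv)-c["K"][:2,2])/c["K"][0,0]; th=np.hypot(*d); ray=np.array([*(d/th*np.sin(th)),np.cos(th)])
    w=Rc.T@ray; return C+w*(z-C[2])/w[2]
E
python3 - <<'E'
from bp import *
def P(u,v,z=270): return bp(((u+560)/2,(v+60)/2),(562.1,4.9,359.5),.4366,z)
for a,b in [((424,244),(338,437)),((495,290),(413,465)),((430,105),(360,275)),((424,244),(495,290)),((338,437),(413,465)),((432,60),(245,520))]:
    p,q=P(*a),P(*b); d=q-p; print(p.round(0),q.round(0),"dir angle vs -y: ",round(np.arctan2(d[0],-d[1]),3), "vs x",round(np.arctan2(d[1],d[0]),3))
E
```

```text
[701. 128. 270.] [709.  38. 270.] dir angle vs -y:  0.09 vs x -1.481
[751. 132. 270.] [758.  42. 270.] dir angle vs -y:  0.082 vs x -1.489
[675. 180. 270.] [678. 101. 270.] dir angle vs -y:  0.037 vs x -1.534
[701. 128. 270.] [751. 132. 270.] dir angle vs -y:  1.65 vs x 0.079
[709.  38. 270.] [758.  42. 270.] dir angle vs -y:  1.666 vs x 0.095
[668. 198. 270.] [690. -14. 270.] dir angle vs -y:  0.104 vs x -1.467
```

```bash
python3 - <<'E'
import cv2
a=cv2.imread("pics/w6.png")[130:400,300:560]; cv2.imwrite("pics/w6z.png",cv2.resize(a,None,fx=2.2,fy=2.2,interpolation=cv2.INTER_CUBIC))
E
```

```text
(no output)
```

View pics/w6z.png

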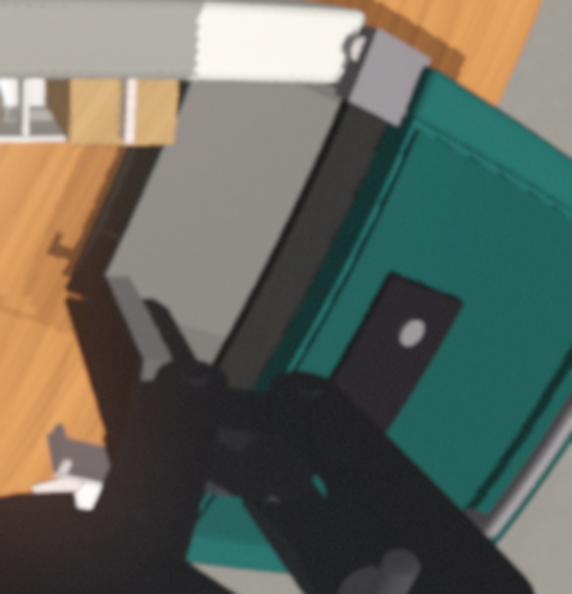

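Cooler yaw from the top-plate edges ≈0.088, so the door angle is ≈0.02–0.025. That means I'm close to the snap. Two more tiny steps.

```bash
python3 -m inch '[0,0,0,-0.02,0,0,0,0,-0.02,0]'; python3 -m inch '[0,0,0,-0.02,0,0,0,0,-0.02,0]'; python3 st.py
```

```text
t: 23.85
position: [630.8, -15.7, 203.7]
ee_rot: [0.483, -0.482, -0.516, 0.518]
wrist_force: [-11.1, -1.2, 1.6]
opening: -0.0
t: 24.1
position: [630.9, -15.8, 203.7]
ee_rot: [0.484, -0.482, -0.516, 0.518]
wrist_force: [-12.4, -0.4, 3.0]
opening: -0.2
24.1 [630.9 -15.8 203.7] F in door axes [-12.4   0.5   3. ] yaw 0.068
r 209.4 est door yaw 0.0647
```

The door isn't advancing. I'll test whether it's already latched by backing off and seeing whether it follows.

```bash
python3 -m inch '[0,0,0,0.1,0,0,0,0,0.1,0]'; python3 -m inch '[0,0,0,0.1,0,0,0,0,0.1,0]';  python3 -m inch '[0,0,0,0.1,0,0,0,0,0.1,0]'; python3 -m inch '[0,0,0,0.1,0,0,0,0,0.1,0]';python3 -m inch '[0,0,0,0.8,0,0,0,0,1.8,0,0,0,0,2.6,0,0,0,0,2.6,0]'; python3 st.py
python3 - <<'E'
from h import *
s,M=tool(); c=camera_info("wrist")
for n in ["scene","side","wrist"]:
  im=read_camera(n); cv2.imwrite(f"pics/{n}13.png",im[:,:,::-1])
  for q in ["latch","door_face","tongue"]:
    d=landmark_of(n,q) if q!="tongue" else find_in(n,"tongue"); print(n,q,[(list(map(round,e["position"])),round(e["confidence"],2)) for e in d][:3])
E
```

```text
t: 24.35
position: [630.8, -15.7, 203.7]
ee_rot: [0.483, -0.482, -0.516, 0.517]
wrist_force: [-7.7, -0.7, 1.1]
opening: 0.1
t: 24.6
position: [630.5, -15.7, 203.7]
ee_rot: [-0.483, 0.483, 0.517, -0.517]
wrist_force: [-2.2, 0.3, -0.0]
opening: 0.2
t: 24.85
position: [629.6, -15.8, 203.7]
ee_rot: [-0.483, 0.483, 0.517, -0.517]
wrist_force: [-1.3, 0.8, -0.4]
opening: -0.2
t: 25.1
position: [628.7, -15.9, 203.9]
ee_rot: [-0.482, 0.483, 0.517, -0.517]
wrist_force: [0.6, -0.2, -0.7]
opening: -0.1
t: 25.6
position: [602.0, -17.7, 204.3]
ee_rot: [-0.483, 0.483, 0.517, -0.517]
wrist_force: [0.7, -0.0, 0.3]
opening: 0.0
25.6 [602.  -17.7 204.3] F in door axes [ 0.7 -0.1  0.3] yaw 0.068
r 215.0 est door yaw -0.0725
scene latch []
scene door_face [([639, -14, 221], 0.94)]
scene tongue [([648, 121, 249], 0.38)]
side latch [([656, -45, 186], 0.93), ([677, 80, 3], 0.49)]
side door_face [([640, -12, 219], 0.69), ([656, -43, 186], 0.41)]
side tongue [([362, 482, 32], 0.26), ([584, 446, 25], 0.21)]
wrist latch []
wrist door_face [([640, -13, 222], 0.69)]
wrist tongue []
```

View pics/wrist13.png

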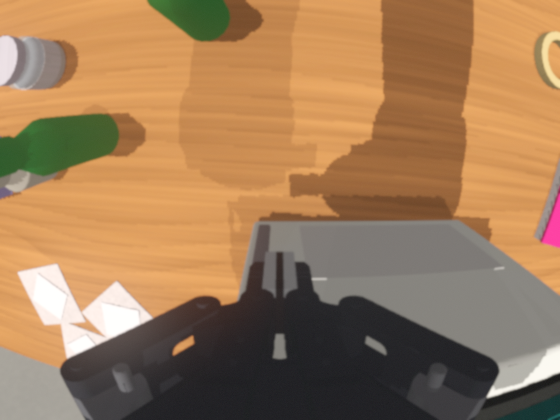

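Force fell to zero within about 1 mm of backing off and the door seems to stay put, which suggests a stop. I'll look at the tongue and keeper from the flank.

```bash
python3 -m inch '[0,0,-2,2,0,0,-4,-3,3,0,0,-8,-3,3,0,0,-12,-3,2,0,0,-15,-3,2,0,0,-15,-3,2,0]'
python3 - <<'E'
from h import *
s,M=tool(); c=camera_info("wrist"); print(s["position"].round(1))
im=read_camera("wrist"); cv2.imwrite(f"pics/wrist14.png",im[:,:,::-1])
u=proj("wrist",[[657,-44,190],[657,-44,248]],c);print(u)
for n in ["scene","side"]:
  im=read_camera(n); u=proj(n,[655,-50,200])[0]; cv2.imwrite(f"pics/{n}14.png",crop(n,im,u,25,16))
a=[cv2.resize(cv2.imread(f"pics/{n}14.png"),(400,400)) for n in ["scene","side"]]; cv2.imwrite("pics/b14.png",np.hstack(a))
E
```

```text
t: 26.95
position: [592.8, -170.5, 233.2]
ee_rot: [0.484, -0.483, -0.516, 0.516]
wrist_force: [-0.4, 0.2, -0.4]
opening: -0.1
[ 592.8 -170.5  233.2]
[[437.14867662 320.58217795]
 [470.09626296 370.53628424]]
```

View pics/wrist14.png

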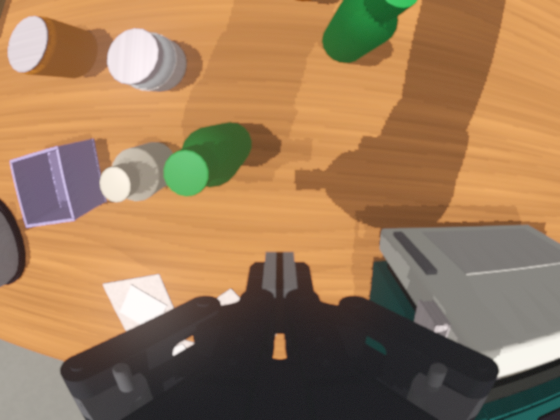

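View pics/b14.png

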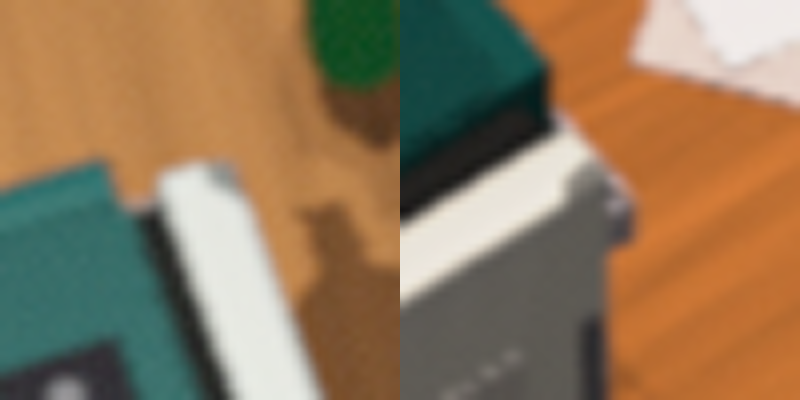

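```bash
python3 -m inch '[0,0,0,-3,0,0,1,-1,-6,0,0,1,-1,-8,0,0,1,-1,-8,0]'
python3 - <<'E'
from h import *
s,M=tool(); c=camera_info("wrist"); print(s["position"].round(1),s["wrist_force"].round(1))
im=read_camera("wrist"); cv2.imwrite(f"pics/wrist15.png",im[:,:,::-1])
u=proj("wrist",[[657,-44,190],[657,-44,248],[640,-43,248]],c);print(u)
a=im[180:400,340:560,::-1]; cv2.imwrite("pics/w15z.png",cv2.resize(a,None,fx=2.7,fy=2.7,interpolation=cv2.INTER_CUBIC))
E
```

```text
t: 27.6
position: [672.8, -151.7, 242.9]
ee_rot: [0.482, -0.482, -0.517, 0.517]
wrist_force: [-0.5, 0.8, -0.1]
opening: 0.1
[ 672.8 -151.7  242.9] [-0.5  0.8 -0.1]
[[436.40823378 217.71915129]
 [480.87970165 251.96427006]
 [490.1846472  222.16564596]]
```

View pics/w15z.png

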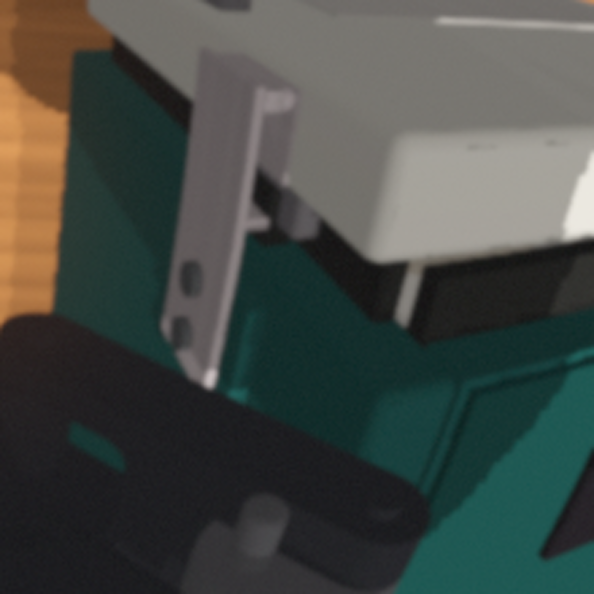

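```bash
python3 - <<'E'
from bp import *
ty=np.arctan2(M[1,0],M[0,0]); pos=s["position"]
for nm,(u,v),z,vx in [("inner top",(376,264),246,15),("outer top",(398,135),246,-15)]:
    p=bp((340+u/2.7,180+v/2.7),pos,ty,z); d=p[:2]-[643.4,193.3]
    r=np.hypot(*d); print(nm,p.round(1),r.round(1),"yaw",(np.arctan2(d[0],-d[1])-np.arctan2(vx,238)).round(3))
for nm,(u,v),z in [("lip",(275,100),201),("lip outer corner",(205,50),201),("tongue tip",(285,235),201),("tongue far",(315,225),201),("tongue",(282,185),201),("flange",(262,222),201),("keeper root",(210,385),201)]:
    print(nm,bp((340+u/2.7,180+v/2.7),pos,ty,z).round(1))
# fridge yaw from plate/groove lines in this pic at z=270
E
```

```text
inner top [673.3 -37.9 246. ] 233.1 yaw 0.066
outer top [644.5 -42.1 246. ] 235.4 yaw 0.068
lip [652.4 -46.5 201. ]
lip outer corner [641.6 -68.3 201. ]
tongue tip [688.7 -33.6 201. ]
tongue far [685.8 -24.8 201. ]
tongue [674.6 -38.6 201. ]
flange [685.  -41.8 201. ]
keeper root [736.1 -42.9 201. ]
```

View pics/wrist15.png

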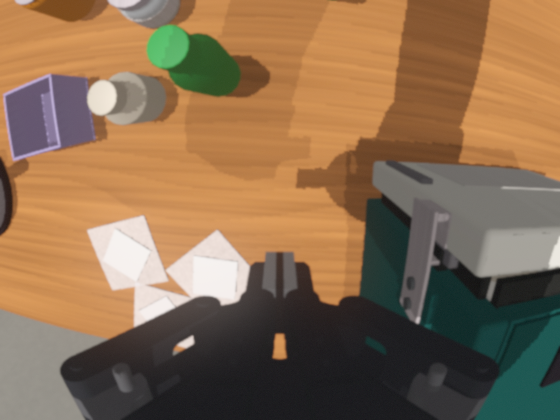

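The door still sits at yaw ≈0.066 with nothing touching it. I'll take one closer look straight down on the latch.

```bash
python3 -m inch '[0,0.2,0,0.5,0.18,0,0.5,0,1,0.36,0,1,0,2,0.54,0,1.2,0,2.3,0.72,0,1.2,0,2.3,0.9,0,1.2,0,2.3,1.08,0,1.2,0,2.3,1.26,0,1.2,1,2.3,1.44]'
python3 - <<'E'
from h import *
s,M=tool(); c=camera_info("wrist"); print(s["position"].round(1),s["wrist_force"].round(1))
im=read_camera("wrist"); cv2.imwrite(f"pics/wrist16.png",im[:,:,::-1])
u=proj("wrist",[[659,-44,201]],c)[0];print(u)
a=crop("wrist",im,(u[0],max(u[1],75)),75,4); cv2.imwrite("pics/w16z.png",a)
E
```

```text
t: 28.65
position: [647.5, -142.6, 235.1]
ee_rot: [-0.704, 0.704, 0.069, -0.068]
wrist_force: [0.1, 1.2, -0.7]
opening: -0.0
[ 647.5 -142.6  235.1] [ 0.1  1.2 -0.7]
[335.81263685  76.78458299]
```

View pics/w16z.png

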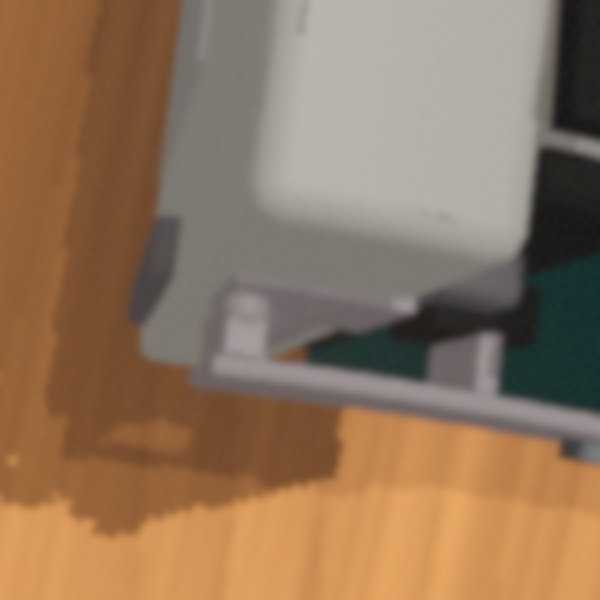

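The close view settles it. The keeper's rolled lip (crop ≈(245,305)) lies on the outer side of the bevelled tongue (≈(265–410, 285–355)). The tongue stands fully out behind the lip, so the latch has snapped. I'll lift clear and do one last check.

```bash
python3 -m inch '[0,0,-2,0,0,0,0,-5,-1,0,0,0,-8,-2,0,0,0,-8,-2,0,0,0,-8,-2,0,0,0,-8,-2,0]'
python3 - <<'E'
from bp import *
for n in ["scene","wrist"]:
  im=read_camera(n); cv2.imwrite(f"pics/{n}17.png",im[:,:,::-1])
for n in ["scene","side"]:
  read_camera(n)
  for q in ["latch","bottle","jar","sauce","can","cup","tape","pad"]:
    d=landmark_of(n,q); print(n,q,[(list(map(round,e["position"])),round(e["confidence"],2)) for e in d][:4])
print(read_state()["t"],read_state()["wrist_force"])
a=cv2.imread("pics/wrist17.png")[0:220,180:480]; cv2.imwrite("pics/w17z.png",cv2.resize(a,None,fx=2.6,fy=2.6,interpolation=cv2.INTER_CUBIC))
E
```

```text
t: 29.45
position: [651.7, -162.1, 312.8]
ee_rot: [0.704, -0.703, -0.07, 0.071]
wrist_force: [0.5, -0.6, 0.0]
opening: -0.1
scene latch [([470, -321, 4], 0.46)]
scene bottle [([558, -234, 2], 0.75), ([357, -160, 0], 0.58), ([432, -107, -3], 0.56)]
scene jar [([472, -318, 0], 0.63)]
scene sauce [([589, -321, -4], 0.67)]
scene can [([443, -442, -4], 0.87), ([645, 191, 13], 0.24)]
scene cup [([350, 479, 1], 0.64)]
scene tape [([395, 339, -2], 0.79), ([440, -440, -3], 0.63)]
scene pad [([591, 445, -2], 0.88)]
side latch []
side bottle [([558, -229, -2], 0.71), ([427, -110, -4], 0.71)]
side jar []
side sauce []
side can [([446, -441, -4], 0.54)]
side cup [([354, 476, 0], 0.8)]
side tape [([399, 341, -2], 0.68)]
side pad [([588, 447, 2], 0.81), ([674, 80, 0], 0.43)]
30.45 [-0.25151516 -0.25026003  0.42483122]
```

View pics/w17z.png

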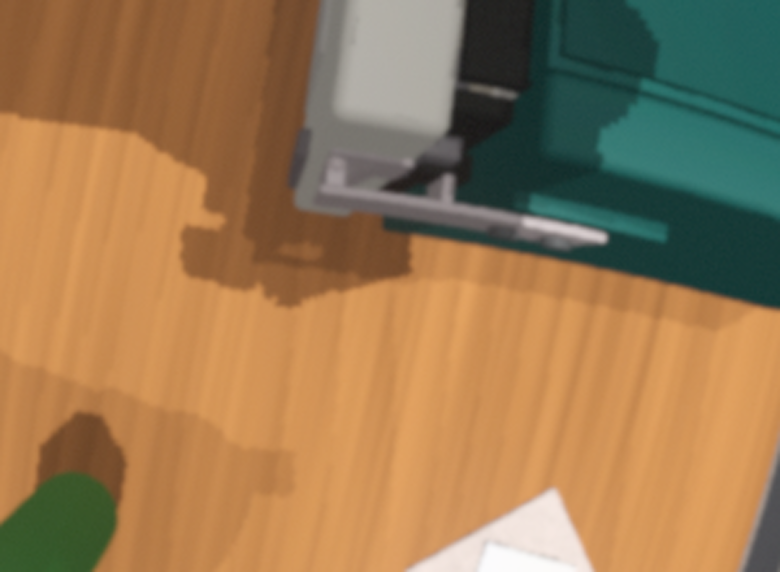

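View pics/scene17.png

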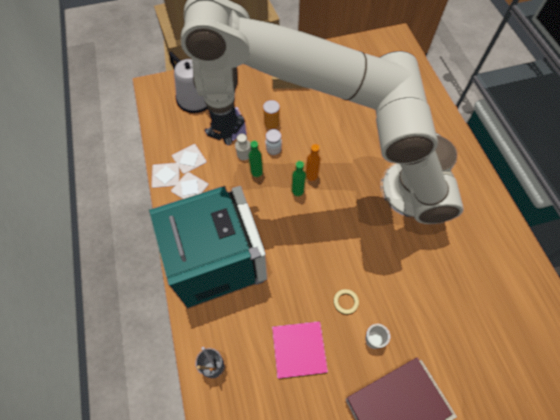

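```bash
python3 - <<'E'
from bp import *
import numpy as np
pos=(647.5,-142.6,235.1); q=R.from_quat([-.704*-1*-1,0,0,0][:0] or [0.704,0.069,-0.068,-0.704]).as_matrix(); yaw=np.arctan2(q[1,0],q[0,0]); print(yaw)
r=R.from_euler('z',.066).as_matrix()
for nm,u,v in [("lip head",245,305),("lip right edge",268,305),("wedge tip",310,350),("wedge end",410,302),("root left",230,282),("lip foot right",268,355),("flange left",430,360),("plate inner",300,368)]:
    for z in (201,):
        p=bp((260+u/4,1+v/4),pos,yaw,z); print(nm,p.round(1),"door frame",(r.T@(p-[643.4,193.3,0])).round(1)[:2])
E
python3 - <<'E'
import cv2
a=cv2.imread("pics/wrist16.png")[60:105,305:385]; cv2.imwrite("pics/w16y.png",cv2.resize(a,None,fx=9,fy=9,interpolation=cv2.INTER_LANCZOS4))
E
```

```text
0.19399170116277062
lip head [651.2 -46.1 201. ] door frame [  -8.  -239.4]
lip right edge [654.2 -45.4 201. ] door frame [  -5.  -238.9]
wedge tip [661.  -50.1 201. ] door frame [   1.5 -244.1]
wedge end [673.1 -40.2 201. ] door frame [  14.2 -234.9]
root left [648.6 -43.5 201. ] door frame [ -10.4 -236.6]
lip foot right [655.6 -52.1 201. ] door frame [  -4.1 -245.7]
flange left [677.5 -47.4 201. ] door frame [  18.1 -242.4]
plate inner [660.2 -52.9 201. ] door frame [   0.5 -246.7]
```

View pics/w16y.png

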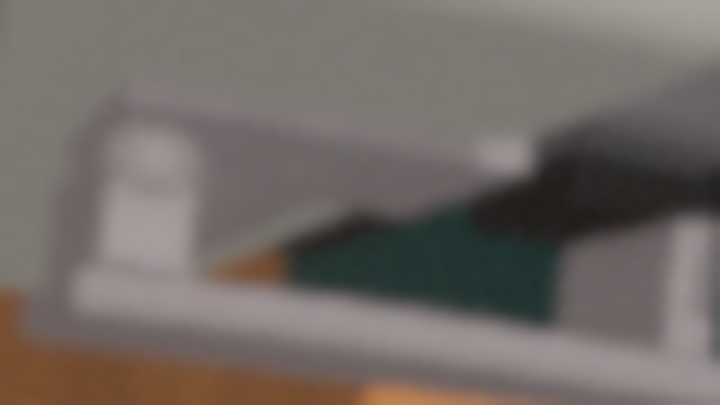

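The tongue edge in that view could be a faceplate on the door edge seen obliquely. I have time, so I'll put the camera straight above the edge, where only the parts that stand out show.

```bash
python3 -m inch '[0,1,0,1.2,0,0,2,0,2.5,0,0,2.9,1,3.4,0,0,2.9,4,3.4,0,0,2.9,6.5,3.4,0,0,2.9,6.5,3.4,0]'
python3 - <<'E'
from h import *
s,M=tool(); c=camera_info("wrist"); Rm=cv2.Rodrigues(c["rvec"])[0]; print(s["position"].round(1),s["wrist_force"].round(1),(-Rm.T@c["tvec"]).round(0))
im=read_camera("wrist"); cv2.imwrite(f"pics/wrist18.png",im[:,:,::-1])
u=proj("wrist",[[659,-44,201]],c)[0];print(u)
u0,v0=int(u[0])-50,max(0,int(u[1])-35); print(u0,v0)
a=im[v0:v0+75,u0:u0+100,::-1]; cv2.imwrite("pics/w18z.png",cv2.resize(a,None,fx=8,fy=8,interpolation=cv2.INTER_CUBIC))
E
```

```text
t: 31.2
position: [673.3, -122.5, 246.0]
ee_rot: [0.704, -0.703, -0.069, 0.072]
wrist_force: [1.0, 0.8, 0.0]
opening: 0.0
[ 673.3 -122.5  246. ] [1.  0.8 0. ] [659. -49. 388.]
[282.55493311 103.48371353]
232 68
```

View pics/w18z.png

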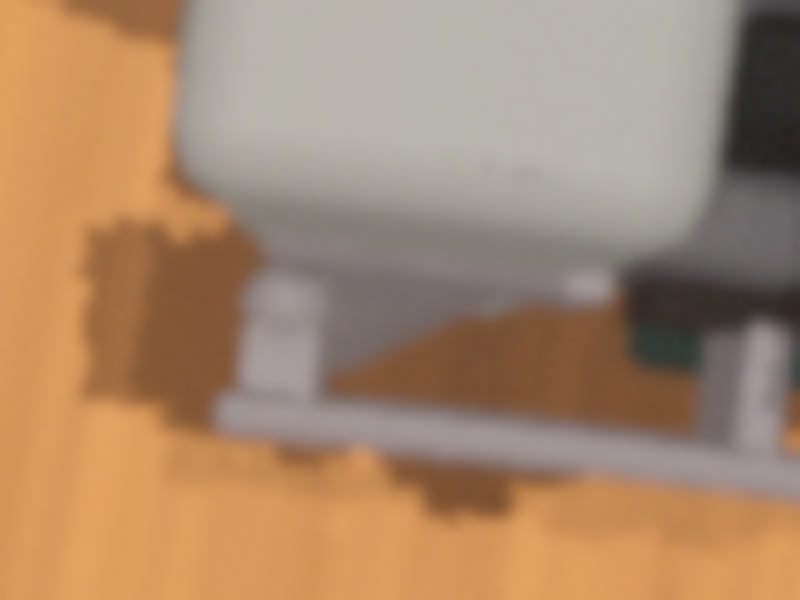

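That is clear. Seen straight from above, the bevelled tongue (crop x 325–500, tip at ≈(330,375)) stands about 9 mm out of the door edge, with its thick side directly behind the keeper's lip at (285,340). It is latched, and the arm is touching nothing.

```bash
python3 -m inch '[0,0,-2,-0.5,0,0,0,-5,-2,0,0,0,-8,-4,0,0,0,-8,-4,0]'; python3 -c "
from plant import *
print(job_done())"
```

```text
t: 31.75
position: [682.9, -163.8, 332.1]
ee_rot: [-0.703, 0.704, 0.072, -0.068]
wrist_force: [-0.3, 0.6, -0.8]
opening: 0.1
the job is handed in; nothing more can be done
None
```

The tall pale bottle is standing in the empty bay and the door is shut and latched; I handed the job in at about 32 s.

**Bottle:** I gripped it by the cap and lowered it until I felt the bay floor. Just before I let go, the press on the floor had been relieved to about 0.5 N. Afterwards it showed upright between the rails, within 4 mm of the bay centre. I could not see it once the door was shut.

**Door:** I pushed the outer face near the free edge, slowly, and in steps of about 1 mm or less at the end. The highest force I read was about 12.5 N, which I take to be the door against its stop. I read force only at the end of each call, so a brief peak in between would not show.

**Last checks:**
- The close view from straight above shows the tongue about 9 mm out, right behind the keeper's lip.
- The door held the same angle after I backed off, about 0.02 rad from the estimated cooler yaw.
- The bystanders that were found again were within about 5 mm of their first positions. The paper box was never measured, and the tape and pad were measured only at the end, so I checked those only by eye.

**Disagreements:**
- The felt signals did not match the description cleanly. Force peaked at 5.5 N, faded to zero, and rose again about 6 mm later, where 1.5 mm was expected.
- My first estimate of the cooler's yaw was 0.125 rad, against a later 0.088.
- Because of both, I rely on the picture for the latch.

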